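Reset the tripped breaker under the push-latch cover

ROBOT

A 7-joint arm with a two-finger parallel gripper is mounted at the origin on the work surface. World frame = base frame: x ahead of the robot, y to its left, z up, the work surface at z = 0. Lengths are in m, angles in rad, forces in N, time in s.
With the tool pointing down it reaches from about 0.35 to 0.9 m from the base axis. Payload 8.1 kg.
Tool frame: the origin (TCP) lies where the fingers leave the gripper's body, on its centre line; the fingertips stand 66 mm ahead of it and the grasp point (between the pads) lies 47 mm ahead of it (arm.tip_reach is the distance from the TCP to the fingertips, in m); z points along the fingers, y is the direction in which the jaws open and shut (so a half turn about z gives the same grasp; the last joint's range is limited). The gripper opens to 92 mm and grips with 3 to 60 N. Pads are 19 mm wide; open, the fingers measure 130 mm over their backs; the gripper's body (75 mm by 190 mm) begins 47 mm behind the grasp point.
Start: joints at [1.051, 0.434, 0.025, 1.573, -0.012, 1.134, -0.075], TCP at [0.253, -0.572, 0.292] pointing down, gripper open.
Joint ranges: [-2.62, 2.62], [-0.44, 2.09], [-1.27, 1.32], [0.08, 2.57], [-1.32, 4.46], [0.12, 2], [-2.74, 2.74]. Speed limits (rad/s): [2.22, 2.22, 3.01, 3.01, 3.14, 3.14, 3.14].

INTERFACE

Orientations are given as a rotation vector (axis times angle).
In Python, from cell import arm gives the robot as it stands.
- The arm moves only by the tool carry_out, never from a script. Its argument "plan" is a list of rows, each a list of 5 numbers: the shift along the world's x, y, z in cm, then the turn about the world's z in rad, then the finger opening in cm, from 0 to 9.18. In form: [[tx, ty, tz, spin, fingers], ...]. A call has 1 to 20 rows; each row is the pose to reach, as a shift and turn from the pose measured when the call began; what a row does not reach only later rows make up. A row lasts 1/10 s, in which the tool goes at most 50 mm and 8.59 degrees, less where a joint would pass 70% of its speed; a pose out of reach is approached as far as the arm can. A call with a gripper value outside its range is refused whole. The fingers move at their own pace and stop on an object; "squeeze" is the grip in N (left out, the last holds). Time passes only in rows, so rows that repeat a pose let the fingers close. It gives the time, the measured TCP pose, the force and the opening at its end, in the units of the state.
- arm.observe(): the state, without advancing time (a new reading comes with each control period).
- arm.get_image(name): name is "scene" or "top" or "wrist"; returns (picture, depth): 400x640x3 uint8, red, green, blue; 400x640 float32, m along the optical axis (not along the pixel's ray), 0 where there is no reading.
- arm.get_calibration(name): a dict with "intrinsics" (3x3 intrinsics, pixels), "rvec" (rotation vector, rad) and "tvec" (3), from world to camera coordinates, as OpenCV has them; the wrist camera has in their place "tool_from_camera" (4x4, takes a point from camera to tool coordinates, whose origin is the TCP and whose axes are the flange's). Camera axes: x right, y down, z forward; pixel columns grow to the right and rows downward; lengths in m; the calibration is good to about 2 mm. The wrist camera is an equidistant fisheye: a pixel r from the principal point sees the ray r / f radians off the axis. A picture is of the moment at which its call begins: read the wrist's pose just before it. get_calibration takes no time and is no camera call.
- arm.sign_off(): hands the job in, once; it reports no verdict.
The state is a dict: "clock": time; "joints": joint angles; "dq": joint speeds; "joint_efforts": joint torques, N m; "position": TCP position; "ee_rot": TCP orientation; "force": force on the tool from outside, world axes, zero at the start; "ft_torque": the same for the moment, N m; "width": opening from 0.0 (shut) to 1.0 (fully open).
Only numpy, scipy, OpenCV 4.12 (cv2) and the standard library are available. Lean on these libraries where they do the work, as an engineer would, in place of code of your own. Each camera call takes 0.05 s, during which the arm holds its last target. There are 200 camera calls.

TASK

One breaker of the bench power box has tripped. Press the flush black cover on top of the box so that it pops open, press the one reset button that stands out of the row fully home, then push the cover shut and press it down until it latches flush. It is all pressing and pushing: pick nothing up, and leave the parts lying on and around the box where they are.

Things in the scene. Friction and masses are not known exactly. Their poses are not given: they have to be found in the camera images.
- power_box: grey bench power box fixed to the table, 180 (x) x 190 (y) x 66 mm tall; origin at the centre of its underside, z up, x along the cover's hinge line. A black spring cover, 132 (x) x 97 (y) x 5 thick, lies flush in the -y (right) half of its top; the +y half is a fixed deck, 66 mm high. A bay with three breakers is under the cover
- cover (a joint): cover angle, rad: about 0 latched flush, -0.093 pressed in to its firm stop (9 mm at the free edge), 1.9 fully open. Push-push latch: pressed to the stop (2 to 4 N) and let go, it springs up in about 2 s to 1.9 and stays, leaning 19 degrees past upright over the deck. Pushed shut against the light spring (1 to 2 N, 2 to 6 N for the last 20 mm), pressed to the stop and let go, it stays shut; one more press opens it
- cover_press (a point): middle of the ribbed press mark on the cover's outer (top) face, 13 mm from its free edge and 85 mm from the hinge line; moves with the cover
- cover_hinge (a point): fixed point at the middle of the hinge line, level with the box's top, 66 mm above the table. The shut cover reaches from here 98 mm to the box's -y side; opening swings its free edge up and over towards the box's +y side, so it is closed by pushing on its outer face. A thin catch pin stands out 32 mm on the inner face, 86 mm from the hinge
- breaker_row (a point): fixed point on the collar of the middle breaker, 36 mm above the table. The three breakers are alike: a black reset button, 14 mm diameter, in a steel collar of 21 mm, at 0 and 42 mm either way along the box's x. Free bay round this point: 68 mm either way along x, 50 mm towards the hinge, 38 mm away from it
- tripped_top (a point): centre of the flat top of the tripped breaker's reset button, the one that stands 10 mm above its collar (46 mm above the table) where the other two stand 3 mm; it may be any of the three in the row. Moves with the button
- tripped (a joint): how far the tripped breaker's button is pressed, m: about 0 standing out, 0.007 fully in. It moves down at 3 to 4 N, stays where it is left and has a firm stop
- second (a joint): the same for another breaker in the row, already in (0.007)
- third (a joint): the same for the remaining breaker, already in (0.007)
- screw_jar: bystander, not to be disturbed: small clear jar with a steel cap, standing on the fixed left part of the box's top, 34 diameter, 38 tall mm; origin at the centre of its underside
- gearmotor: bystander, not to be disturbed: yellow gearmotor, 64 x 23 x 19 mm; origin at the centre of its underside
- wheel: bystander, not to be disturbed: robot wheel lying flat, 65 diameter, 30 tall mm; origin at the centre of its underside
- screwdriver: bystander, not to be disturbed: screwdriver, 160 long, lying on the robot's side of the box
- solder_spool: bystander, not to be disturbed: solder spool, 54 diameter, 30 tall mm; origin at the centre of its underside
- battery_pack: bystander, not to be disturbed: battery holder with four cells, 62 x 58 x 17 mm; origin at the centre of its underside
- driver_board: bystander, not to be disturbed: motor driver board on feet, 68 x 53 x 33 mm; origin at the centre of its underside
- phone: bystander, not to be disturbed: phone lying flat, 148 x 70 x 9 mm; origin at the centre of its underside

How it is judged:
On the way, in this order (a step that is already met when the one before it is completed fails the run):
1. the cover is pressed in from its latched place (value of joint cover below -0.035 rad).
2. the cover has popped open (value of joint cover above 1.2 rad), for 0.2 s.
3. with the cover open, the button that stood out is pressed home (value of joint tripped above 0.0058 m and value of joint cover above 0.6 rad), for 0.1 s.
4. the cover is pressed in again past its latched place (value of joint cover below -0.025 rad).
At the end, for the whole second after the job is handed in: the cover stays latched flush by itself (within 0.025 rad, 2.5 mm at its free edge), all three reset buttons are in to within 1.2 mm of their stops, and the parts lying about are at rest within 20 mm of where they were (value of joint cover between -0.015 and 0.025 rad and value of joint each of tripped, second, third above 0.0058 m and linear speed of each of screw_jar, gearmotor, wheel, screwdriver, solder_spool, battery_pack, driver_board, phone below 0.02 m/s and not (distance of screw_jar from where it was at the start of the episode above 0.02 m) and not (distance of gearmotor from where it was at the start of the episode above 0.02 m) and not (distance of wheel from where it was at the start of the episode above 0.02 m) and not (distance of screwdriver from where it was at the start of the episode above 0.02 m) and not (distance of solder_spool from where it was at the start of the episode above 0.02 m) and not (distance of battery_pack from where it was at the start of the episode above 0.02 m) and not (distance of driver_board from where it was at the start of the episode above 0.02 m) and not (distance of phone from where it was at the start of the episode above 0.02 m)); the robot touches nothing.
It fails at once if a part lying on or around the box is picked up or shifted by more than 20 mm (distance of any of screw_jar, gearmotor, wheel, screwdriver, solder_spool, battery_pack, driver_board, phone from where it was at the start of the episode above 0.02 m).
It also fails if it takes over 54 s, if anything falls off the work surface, if the arm or the gripper's body presses on something with over 40 N, if the wrist force passes 120 N, or if a joint passes its speed limit or range.

## Working session

There is one attempt and no reset: what is moved stays moved. The work goes in short steps, Python scripts to look and compute and a tool call to move; the robot and the scene stay as the last step left them, time stands still between calls to the robot, and variables do not carry over. Pictures are saved under pics/ and viewed, about 8 in all and at most 12, crops included, and the job is handed in when it is done.

Besides the shell and the picture viewer there is one more tool, called after "Request:" by a JSON object that holds its "api" and its "payload", one argument or row to a line. carry_out: Moves the arm, as the interface text tells. Its arguments: {"type":"object","properties":{"plan":{"type":"array"},"squeeze":{"type":"number"}},"required":["plan"]}

```bash
mkdir -p pics
cat > h.py <<'E'
import numpy as np, cv2
from cell import arm
def save(im,n): cv2.imwrite('pics/'+n+'.png',im[:,:,::-1])
def cloud(name):
    im,d=arm.get_image(name); c=arm.get_calibration(name)
    K=np.array(c['intrinsics']);R=cv2.Rodrigues(np.array(c['rvec'],float))[0];t=np.array(c['tvec']).ravel()
    v,u=np.mgrid[:d.shape[0],:d.shape[1]]
    P=np.stack([(u-K[0,2])/K[0,0]*d,(v-K[1,2])/K[1,1]*d,d],-1)
    W=(P-t)@R; W[d==0]=np.nan
    return im,d,W
E
python3 - <<'E'
from h import *
s=arm.observe();print(s, arm.tip_reach)
for n in('top','scene'):
    im,d,W=cloud(n); save(im,n); np.save(n+'.npy',W); print(n,np.nanmin(W,(0,1)),np.nanmax(W,(0,1)))
a=cv2.imread('pics/top.png');b=cv2.imread('pics/scene.png')
E
```

```text
{'clock': 0.0, 'joints': array([ 1.05140306,  0.43521293,  0.0249875 ,  1.57412647, -0.01161601,
        1.13399915, -0.07510714]), 'dq': array([-0.00067239, -0.00051273,  0.00214062, -0.00171696, -0.0016632 ,
        0.00063852, -0.00023643]), 'joint_efforts': array([-3.00159363e-04, -6.67843151e+01,  9.85104404e-01, -3.14455819e+01,
       -6.04941719e-02,  4.29167377e-02,  1.46975090e-04]), 'position': array([ 0.25279861, -0.57112831,  0.29143994]), 'ee_rot': array([-3.07215340e+00, -6.49502462e-01,  7.27576763e-04]), 'force': array([ 0.73327101, -0.10624281,  0.15030642]), 'ft_torque': array([-0.00518945,  0.07187166, -0.06516144]), 'width': 1.003544457058038} 0.0655
top [ 0.15538816 -0.7121394  -0.00567257] [1.06092961 0.76312237 0.22328804]
scene [-2.32289913 -0.4816601  -0.76953719] [1.45143945 2.47124148 0.28506378]
```

View pics/top.png

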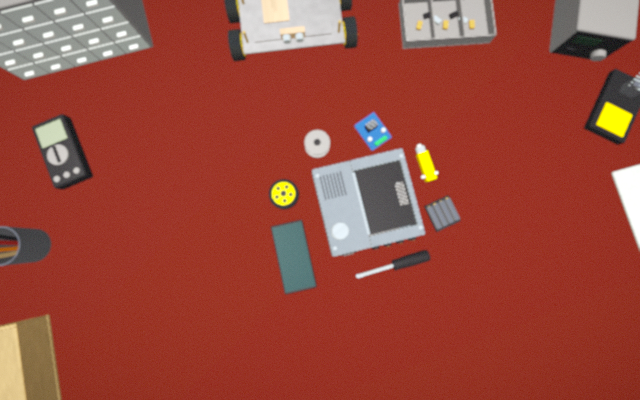

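View pics/scene.png

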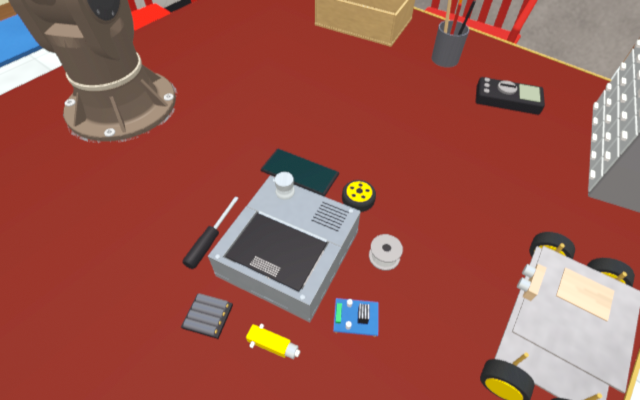

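Run:
```python
from h import *
W=np.load('top.npy'); 
m=(abs(W[...,2]-.066)<.006)
v,u=np.mgrid[:400,:640]; m&=(u>300)&(u<435)&(v>140)&(v<265)
n,l,st,_=cv2.connectedComponentsWithStats(m.astype(np.uint8)); k=1+np.argmax(st[1:,4]); m=l==k
P=W[m]; print(len(P),np.median(P[:,2]))
r=cv2.minAreaRect(P[:,:2].astype(np.float32)*1000); print(r, cv2.boxPoints(r))
for p in [(313,168),(402,149),(425,235),(333,256),(402,193),(354,168),(404,161),(418,226),(369,235),(340,231)]: print(p,W[p[1],p[0]].round(4))
im=cv2.imread('pics/top.png'); cv2.imwrite('pics/topc.png',cv2.resize(im[135:300,260:470],None,fx=3.8,fy=3.6,interpolation=2))
S=np.load('scene.npy')
for p in [(278,178),(213,252),(305,312),(358,212),(265,266)]: print(p,S[p[1],p[0]].round(4))
```

```text
7951 0.06746048419596068
((572.933349609375, -53.661773681640625), (179.9413604736328, 190.23114013671875), 12.32960033416748) [[ 464.72733    20.048096]
 [ 505.3483   -165.79544 ]
 [ 681.1394   -127.37164 ]
 [ 640.51843    58.471893]]
(313, 168) [0.6557 0.0565 0.0016]
(402, 149) [ 0.6795 -0.1275  0.0654]
(425, 235) [ 0.5034 -0.183   0.0028]
(333, 256) [0.4654 0.0194 0.0636]
(402, 193) [ 0.5883 -0.1229  0.0677]
(354, 168) [ 0.6418 -0.0277  0.0663]
(404, 161) [ 0.6538 -0.1298  0.068 ]
(418, 226) [ 0.5212 -0.1518  0.0681]
(369, 235) [ 0.5057 -0.0576  0.0344]
(340, 231) [0.5138 0.0064 0.1043]
(278, 178) [0.5067 0.0036 0.1026]
(213, 252) [ 0.5075 -0.1525  0.064 ]
(305, 312) [ 0.6749 -0.1267  0.0327]
(358, 212) [0.6398 0.0553 0.0662]
(265, 266) [ 0.589  -0.1194  0.0661]
```

View pics/topc.png

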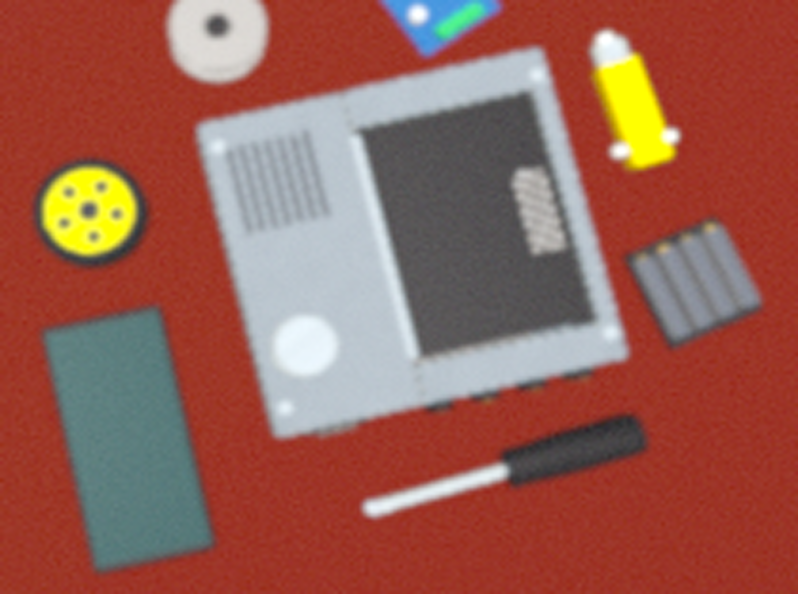

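The box centre is at about (0.573, -0.054), yaw 12.3°. The press mark is at about (0.588, -0.123), and the hinge sits at local y ≈ +14 mm. In the crop the cover is clear and the jar stands on the deck at (305,345).

Request:
{"api": "carry_out", "payload": {
  "plan": [
    [33.5, 44.8, 0, 1.37, 0],
    [33.5, 44.8, 0, 1.37, 0],
    [33.5, 44.8, 0, 1.37, 0],
    [33.5, 44.8, 0, 1.37, 0],
    [33.5, 44.8, 0, 1.37, 0],
    [33.5, 44.8, 0, 1.37, 0],
    [33.5, 44.8, 0, 1.37, 0],
    [33.5, 44.8, 0, 1.37, 0],
    [33.5, 44.8, 0, 1.37, 0],
    [33.5, 44.8, 0, 1.37, 0],
    [33.5, 44.8, 0, 1.37, 0],
    [33.5, 44.8, 0, 1.37, 0],
    [33.5, 44.8, -4, 1.37, 0],
    [33.5, 44.8, -8, 1.37, 0],
    [33.5, 44.8, -12, 1.37, 0],
    [33.5, 44.8, -14, 1.37, 0],
    [33.5, 44.8, -14, 1.37, 0],
    [33.5, 44.8, -14, 1.37, 0]
  ],
  "squeeze": 20
}}

```text
clock: 1.9
position: [0.5879, -0.1233, 0.1519]
ee_rot: [-1.969, -2.447, 0.002]
force: [-0.2, -0.2, 1.4]
width: 0.003
```

Request:
{"api": "carry_out", "payload": {
  "plan": [
    [0, 0, -0.8, 0, 0],
    [0, 0, -1.5, 0, 0],
    [0, 0, -1.9, 0, 0],
    [0, 0, -2.2, 0, 0],
    [0, 0, -2.5, 0, 0],
    [0, 0, -2.7, 0, 0],
    [0, 0, -2.7, 0, 0]
  ]
}}

```text
clock: 2.6
position: [0.5879, -0.1232, 0.1247]
ee_rot: [-1.968, -2.447, 0.002]
force: [0.7, 0.8, 1.5]
width: 0.003
```

Request:
{"api": "carry_out", "payload": {
  "plan": [
    [0, 0, -0.15, 0, 0],
    [0, 0, -0.3, 0, 0],
    [0, 0, -0.3, 0, 0]
  ]
}}

```text
clock: 2.9
position: [0.5881, -0.1231, 0.1229]
ee_rot: [-1.969, -2.447, 0.002]
force: [-5.2, -0.0, 15.1]
width: 0.005
```

At the stop (15 N). Release and get clear.

Request:
{"api": "carry_out", "payload": {
  "plan": [
    [0, 0, 1, 0, 0],
    [0, 0, 5, 0, 0],
    [0, -3, 10, 0, 0],
    [0, -8, 14, 0, 0],
    [0, -12, 16, 0, 0],
    [0, -16, 16, 0, 0],
    [0, -20, 16, 0, 0],
    [0, -20, 16, 0, 0],
    [0, -20, 16, 0, 0],
    [0, -20, 16, 0, 0],
    [0, -20, 16, 0, 0],
    [0, -20, 16, 0, 0],
    [0, -20, 16, 0, 0],
    [0, -20, 16, 0, 0],
    [0, -20, 16, 0, 0],
    [0, -20, 16, 0, 0],
    [0, -20, 16, 0, 0],
    [0, -20, 16, 0, 0],
    [0, -20, 16, 0, 0],
    [0, -20, 16, 0, 0]
  ]
}}

```text
clock: 4.9
position: [0.5881, -0.3231, 0.2828]
ee_rot: [-1.969, -2.447, 0.002]
force: [-0.7, 0.4, -0.3]
width: 0.008
```

Run:
```python
from h import *
for n in('top','scene'):
    im,d,W=cloud(n); save(im,n+'2'); np.save(n+'2.npy',W)
a=cv2.imread('pics/top2.png')[135:300,300:460];b=cv2.imread('pics/scene2.png')[150:330,180:390]
o=np.zeros((600,800,3),np.uint8)
a=cv2.resize(a,(390,402));b=cv2.resize(b,(400,343));o[:402,:390]=a;o[:343,400:]=b
cv2.imwrite('pics/both2.png',o)
c,s=np.cos(np.radians(12.33)),np.sin(np.radians(12.33))
# height map in box frame, mm
for n in('top','scene'):
    W=np.load(n+'2.npy');q=W[...,:2]-[.573,-.0537]
    x=q[...,0]*c+q[...,1]*s;y=-q[...,0]*s+q[...,1]*c;z=W[...,2]
    print(n)
    for Y in range(-80,16,8):
        print(Y,[int(np.nanmax(z[k])*1000) if (k:=(abs(x*1000-X)<4)&(abs(y*1000-Y)<4)).any() else None for X in range(-63,64,7)])
```

```text
top
-80 [16, 14, 18, 15, 15, 46, 46, 45, 45, 45, 46, 45, 45, 45, 15, 15, 15, 16, 15]
-72 [16, 16, 15, 14, 14, 15, 16, 15, 51, 46, 32, 15, 17, 17, 15, 15, 14, 14, 17]
-64 [15, 15, 14, 15, 15, 14, 15, 14, 15, 15, 15, 14, 15, 15, 14, 16, 14, 16, 15]
-56 [34, 35, 35, 33, 36, 34, 36, 35, 34, 35, 34, 34, 34, 34, 36, 35, 35, 35, 33]
-48 [35, 34, 46, 48, 47, 35, 35, 35, 40, 42, 42, 35, 34, 35, 39, 40, 37, 37, 35]
-40 [34, 34, 48, 48, 48, 35, 36, 38, 41, 42, 43, 35, 34, 37, 41, 44, 43, 37, 35]
-32 [36, 36, 45, 47, 44, 34, 36, 35, 39, 39, 39, 36, 35, 35, 41, 42, 40, 35, 35]
-24 [37, 36, 35, 35, 35, 35, 35, 35, 35, 35, 34, 35, 35, 36, 37, 34, 36, 35, 34]
-16 [35, 35, 35, 35, 35, 35, 35, 34, 34, 35, 34, 35, 35, 34, 36, 36, 36, 34, 36]
-8 [37, 35, 35, 36, 36, 36, 35, 36, 36, 34, 36, 36, 36, 36, 35, 35, 34, 34, 36]
0 [36, 32, 35, 73, 36, 73, 33, 33, 32, 37, 35, 38, 34, 35, 36, 37, 35, 35, 34]
8 [80, 79, 83, 79, 79, 81, 82, 79, 154, 79, 81, 80, 80, 80, 80, 79, 81, 81, 78]
scene
-80 [63, 64, None, None, None, 63, 63, None, 63, 63, 62, 65, 63, 63, None, None, 64, 64, 64]
-72 [63, None, None, None, No
[... 188 characters left out ...]
, 32, 32, 32, 32, 32, 31, 32, 31, 31, 32, 31, 31, 33, 32]
-48 [65, 33, 35, 45, 44, 34, 33, 32, 35, 38, 37, 35, 32, 32, 35, 39, 38, 33, 33]
-40 [64, 32, 45, 46, 45, 36, 32, 32, 38, 39, 40, 35, 34, 32, 39, 40, 38, 34, 32]
-32 [65, 32, 43, 45, 44, 32, 34, 33, 35, 38, 38, 34, 32, 31, 37, 38, 39, 32, 33]
-24 [67, 32, 32, 32, 33, 33, 32, 32, 32, 32, 32, 32, 32, 32, 32, 32, 32, 32, 31]
-16 [63, 33, 32, 32, 31, 32, 32, 33, 32, 32, 32, 33, 33, 32, 33, 32, 32, 32, 32]
-8 [60, 32, 32, 32, 31, 32, 32, 31, 32, 32, 32, 32, 32, 32, 33, 33, 32, 33, 32]
0 [62, 33, 32, 32, 32, 31, 32, 31, 31, 32, 32, 33, 32, 32, 33, 33, 32, 32, 32]
8 [76, 77, 77, 78, 78, 77, 77, 77, 77, 78, 77, 78, 77, 77, 77, 77, 77, 78, 77]
```

View pics/both2.png

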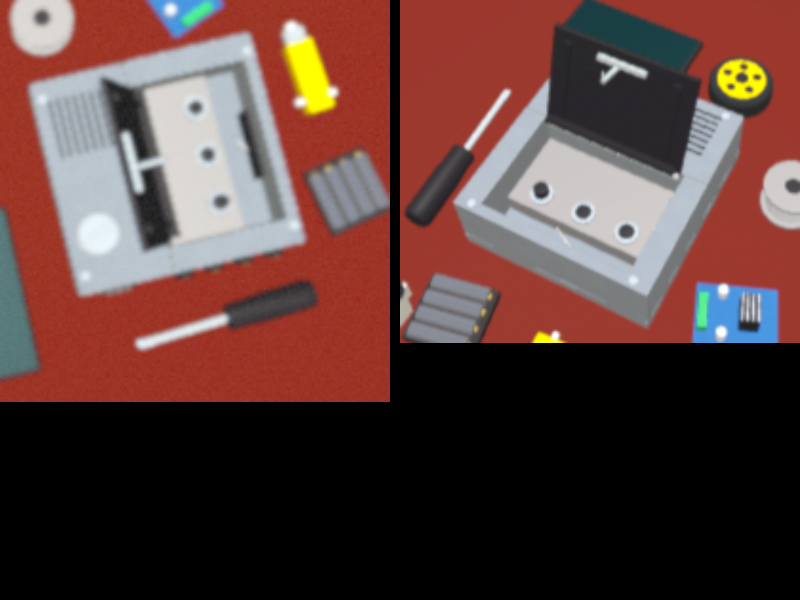

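Cover is open. The proud button is the one nearest the robot, at local (-42,-40): left in the scene view at (540,190). I'll check whether the wrist camera protrudes towards the open cover.

Run:
```python
from h import *
print(np.array(arm.get_calibration('wrist')['tool_from_camera']).round(3))
c,s=np.cos(np.radians(12.33)),np.sin(np.radians(12.33))
for n in('top2','scene2'):
    W=np.load(n+'.npy');q=W[...,:2]-[.573,-.0537]
    x=q[...,0]*c+q[...,1]*s;y=-q[...,0]*s+q[...,1]*c;z=W[...,2]
    k=(abs(x+.042)<.013)&(abs(y+.04)<.013)&(z>.042); print(x[k].mean(),y[k].mean(),z[k].mean(),k.sum())
    k=(abs(x)<.07)&(y>.0)&(y<.07)&(z>.11); print('cover',y[k].min(),y[k].max(),z[k].max())
```

```text
[[ 0.002 -0.96  -0.28   0.076]
 [ 1.     0.002  0.001  0.   ]
 [-0.    -0.28   0.96  -0.093]
 [ 0.     0.     0.     1.   ]]
-0.042122381004758645 -0.040554565918089334 0.04646669478906119 36
cover 0.010763901648558708 0.046731898416650416 0.16421046545033968
-0.03990136502194276 -0.03959342668607753 0.04408108514515495 49
cover 0.013276702655050009 0.048639867210505394 0.16168459369126287
```

The camera would hang just above the open cover, so I'll make a half turn first, away from the box.

Request:
{"api": "carry_out", "payload": {
  "plan": [
    [0, 0, 0, -0.15, 0],
    [0, 0, 0, -0.3, 0],
    [0, 0, 0, -0.45, 0],
    [0, 0, 0, -0.6, 0],
    [0, 0, 0, -0.75, 0],
    [0, 0, 0, -0.9, 0],
    [0, 0, 0, -1.05, 0],
    [0, 0, 0, -1.2, 0],
    [0, 0, 0, -1.35, 0],
    [0, 0, 0, -1.5, 0],
    [0, 0, 0, -1.65, 0],
    [0, 0, 0, -1.8, 0],
    [0, 0, 0, -1.95, 0],
    [0, 0, 0, -2.1, 0],
    [0, 0, 0, -2.25, 0],
    [0, 0, 0, -2.4, 0],
    [0, 0, 0, -2.55, 0],
    [0, 0, 0, -2.7, 0],
    [0, 0, 0, -2.85, 0],
    [0, 0, 0, -3.0, 0]
  ]
}}

```text
clock: 7.0
position: [0.5881, -0.3229, 0.2828]
ee_rot: [-2.575, 1.798, -0.001]
force: [0.5, 0.8, -0.1]
width: 0.004
```

Run:
```python
from h import *
s=arm.observe();print(s['position'],s['joints'].round(2)); R=cv2.Rodrigues(s['ee_rot'])[0]; print(np.degrees(np.arctan2(R[1,1],R[0,1])))
```

```text
[ 0.58812719 -0.32290567  0.28284985] [ 0.22  0.53  0.33  1.48 -0.18  1.16 -2.22]
-159.84731731618638
```

Request:
{"api": "carry_out", "payload": {
  "plan": [
    [-1, 5, 0, -0.07, 0],
    [-2, 10, 0, -0.07, 0],
    [-3, 15, 0, -0.07, 0],
    [-4, 19, 0, -0.07, 0],
    [-4.6, 21.8, 0, -0.07, 0],
    [-4.6, 21.8, 0, -0.07, 0],
    [-4.6, 21.8, -4, -0.07, 0],
    [-4.6, 21.8, -8, -0.07, 0],
    [-4.6, 21.8, -12, -0.07, 0],
    [-4.6, 21.8, -15, -0.07, 0],
    [-4.6, 21.8, -16, -0.07, 0],
    [-4.6, 21.8, -16, -0.07, 0]
  ]
}}

```text
clock: 8.2
position: [0.5417, -0.1054, 0.122]
ee_rot: [2.511, -1.888, -0.002]
force: [0.1, 0.4, 0.1]
width: 0.005
```

Run:
```python
from h import *
s=arm.observe();print(s['position'],s['joints'].round(2)); R=cv2.Rodrigues(s['ee_rot'])[0]; print(np.degrees(np.arctan2(R[1,1],R[0,1])))
im,d,W=cloud('scene'); save(im,'scene3'); b=cv2.resize(im[100:330,150:400],(750,590))
save(b,'s3c')
```

```text
[ 0.54166741 -0.1054289   0.12197135] [-0.09  0.53  0.25  1.95 -0.2   0.69 -2.58]
-163.89382743849504
```

View pics/s3c.png

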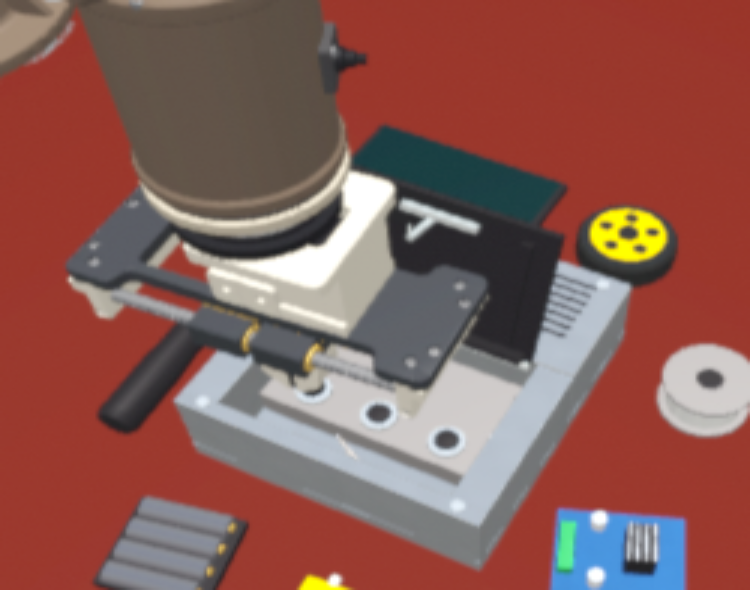

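Request:
{"api": "carry_out", "payload": {
  "plan": [
    [0, 0, -0.6, 0, 0],
    [0, 0, -1.0, 0, 0],
    [0, 0, -1.3, 0, 0],
    [0, 0, -1.5, 0, 0],
    [0, 0, -1.7, 0, 0],
    [0, 0, -1.8, 0, 0],
    [0, 0, -1.8, 0, 0]
  ]
}}

```text
clock: 8.95
position: [0.5429, -0.1055, 0.1054]
ee_rot: [-2.51, 1.887, -0.002]
force: [1.5, 0.3, 2.3]
width: 0.007
```

Request:
{"api": "carry_out", "payload": {
  "plan": [
    [0, 0, -0.1, 0, 0],
    [0, 0, -0.25, 0, 0],
    [0, 0, -0.35, 0, 0],
    [0, 0, -0.35, 0, 0]
  ]
}}

```text
clock: 9.35
position: [0.543, -0.1056, 0.1039]
ee_rot: [-2.508, 1.887, -0.003]
force: [-6.2, 1.8, 30.3]
width: 0.008
```

Request:
{"api": "carry_out", "payload": {
  "plan": [
    [0, 0, 3, 0, 0],
    [0, 0, 8, 0, 0],
    [0, 0, 13, 0, 0],
    [0, 0, 18, 0, 0],
    [0, 0, 20, 0.15, 0],
    [0, 0, 20, 0.3, 0],
    [0, 0, 20, 0.45, 0],
    [0, 0, 20, 0.6, 0],
    [0, 1, 20, 0.75, 0],
    [0.5, 2, 20, 0.9, 0],
    [1, 3, 20, 1.05, 0],
    [1.5, 4, 20, 1.2, 0],
    [2, 5, 20, 1.35, 0],
    [2.5, 6, 20, 1.5, 0],
    [2.6, 7, 20, 1.65, 0],
    [2.6, 8, 20, 1.8, 0],
    [2.6, 9, 20, 1.95, 0],
    [2.6, 10, 20, 2.1, 0],
    [2.6, 11, 20, 2.25, 0],
    [2.6, 11.6, 20, 2.4, 0]
  ]
}}

```text
clock: 11.35
position: [0.5683, 0.0113, 0.3033]
ee_rot: [-2.661, -1.663, 0.005]
force: [-0.1, -0.1, 0.9]
width: 0.007
```

Run:
```python
from h import *
s=arm.observe();print(s['position'],s['joints'].round(2)); R=cv2.Rodrigues(s['ee_rot'])[0]; print(np.degrees(np.arctan2(R[1,1],R[0,1])))
im,d,W=cloud('scene'); save(im,'scene4')
c,s=np.cos(np.radians(12.33)),np.sin(np.radians(12.33))
q=W[...,:2]-[.573,-.0537]
x=q[...,0]*c+q[...,1]*s;y=-q[...,0]*s+q[...,1]*c;z=W[...,2]
for X in(-42,0,42): 
    k=(abs(x-X/1e3)<.006)&(abs(y+.04)<.006); print(X,np.nanmean(z[k]) if k.any() else None)
k=(abs(x)<.07)&(y>.0)&(y<.07)&(z>.11)&(z<.18); print('cover',y[k].min(),y[k].max(),z[k].max())
```

```text
[0.56834277 0.01126704 0.30332375] [ 0.03  0.35 -0.19  1.68  0.07  1.12 -0.63]
-25.989760513647575
-42 0.037149348778203556
0 0.03733112617119984
42 0.03693586225737525
cover 0.013086130524404872 0.04956592685257947 0.16246441766518857
```

Request:
{"api": "carry_out", "payload": {
  "plan": [
    [0.1, 0, 0, 0.15, 0],
    [0.1, 0, 0, 0.3, 0],
    [0.1, 0, 0, 0.45, 0],
    [0.1, 0, 0, 0.6, 0],
    [0.1, 0, 0, 0.67, 0],
    [0.1, 0, -4, 0.67, 0],
    [0.1, 0, -8, 0.67, 0],
    [0.1, 0, -9.8, 0.67, 0],
    [0.1, 0, -9.8, 0.67, 0]
  ]
}}

```text
clock: 12.3
position: [0.5671, 0.0114, 0.2021]
ee_rot: [-1.955, -2.449, 0.014]
force: [0.4, -0.3, 0.2]
width: 0.003
```

Run:
```python
from h import *
s=arm.observe();p=s['position'];print(p,s['force'])
a=np.radians(12.33);c,sn=np.cos(a),np.sin(a)
q=p[:2]-[.573,-.0537]; print('local',q[0]*c+q[1]*sn,y0:=-q[0]*sn+q[1]*c,'tip',t0:=p[2]-.0655)
for y,z in [(.05,.14),(.04,.14),(.03,.143),(.0235,.148),(.0125,.15),(.0015,.148),(-.009,.1445),(-.019,.1396),(-.028,.1335),(-.0366,.1261),(-.0438,.118),(-.0501,.1085),(-.0535,.102),(-.0564,.0951),(-.0585,.088),(-.0602,.0808),(-.061,.077),(-.0612,.0734),(-.0615,.066),(-.0615,.058)]:
    d=(y-y0)*100; print([round(-sn*d,1),round(c*d,1),round((z-t0)*100,1),0,0],end=', ')
```

```text
[0.56712255 0.01139781 0.20212508] [ 0.44127593 -0.31685162  0.18035329]
local 0.008159228797579026 0.06485134447320307 tip 0.1366250784569965
[np.float64(0.3), np.float64(-1.5), np.float64(0.3), 0, 0], [np.float64(0.5), np.float64(-2.4), np.float64(0.3), 0, 0], [np.float64(0.7), np.float64(-3.4), np.float64(0.6), 0, 0], [np.float64(0.9), np.float64(-4.0), np.float64(1.1), 0, 0], [np.float64(1.1), np.float64(-5.1), np.float64(1.3), 0, 0], [np.float64(1.4), np.float64(-6.2), np.float64(1.1), 0, 0], [np.float64(1.6), np.float64(-7.2), np.float64(0.8), 0, 0], [np.float64(1.8), np.float64(-8.2), np.float64(0.3), 0, 0], [np.float64(2.0), np.float64(-9.1), np.float64(-0.3), 0, 0], [np.float64(2.2), np.float64(-9.9), np.float64(-1.1), 0, 0], [np.float64(2.3), np.float64(-10.6), np.float64(-1.9), 0, 0], [np.float64(2.5), np.float64(-11.2), np.float64(-2.8), 0, 0], [np.float64(2.5), np.float64(-11.6), np.float64(-3.5), 0, 0], [np.float64(2.6), np.float64(-11.8), np.float64(-4.2), 0, 0], [np.float64(2.6), np.float64(-12.1), np.float64(-4.9), 0, 0], [np.float64(2.7), np.float64(-12.2), np.float64(-5.6), 0, 0], [np.float64(2.7), np.float64(-12.3), np.float64(-6.0), 0, 0], [np.float64(2.7), np.float64(-12.3), np.float64(-6.3), 0, 0], [np.float64(2.7), np.float64(-12.3), np.float64(-7.1), 0, 0], [np.float64(2.7), np.float64(-12.3), np.float64(-7.9), 0, 0],
```

Request:
{"api": "carry_out", "payload": {
  "plan": [
    [0.3, -1.5, 0.3, 0, 0],
    [0.5, -2.4, 0.3, 0, 0],
    [0.7, -3.4, 0.6, 0, 0],
    [0.9, -4.0, 1.1, 0, 0],
    [1.1, -5.1, 1.3, 0, 0],
    [1.4, -6.2, 1.1, 0, 0],
    [1.6, -7.2, 0.8, 0, 0],
    [1.8, -8.2, 0.3, 0, 0],
    [2.0, -9.1, -0.3, 0, 0],
    [2.2, -9.9, -1.1, 0, 0],
    [2.3, -10.6, -1.9, 0, 0],
    [2.5, -11.2, -2.8, 0, 0],
    [2.5, -11.6, -3.5, 0, 0],
    [2.6, -11.8, -4.2, 0, 0],
    [2.6, -11.8, -4.2, 0, 0]
  ]
}}

```text
clock: 13.8
position: [0.5927, -0.1072, 0.159]
ee_rot: [-1.955, -2.448, 0.016]
force: [-0.2, -0.0, 1.2]
width: 0.005
```

Run:
```python
from h import *
s=arm.observe();print(s['position'],s['force'])
im,d,W=cloud('scene'); save(cv2.resize(im[100:330,150:400],(750,590)),'s5c')
```

```text
[ 0.59269662 -0.10716281  0.15901067] [-0.15297585 -0.02844121  1.18414042]
```

View pics/s5c.png

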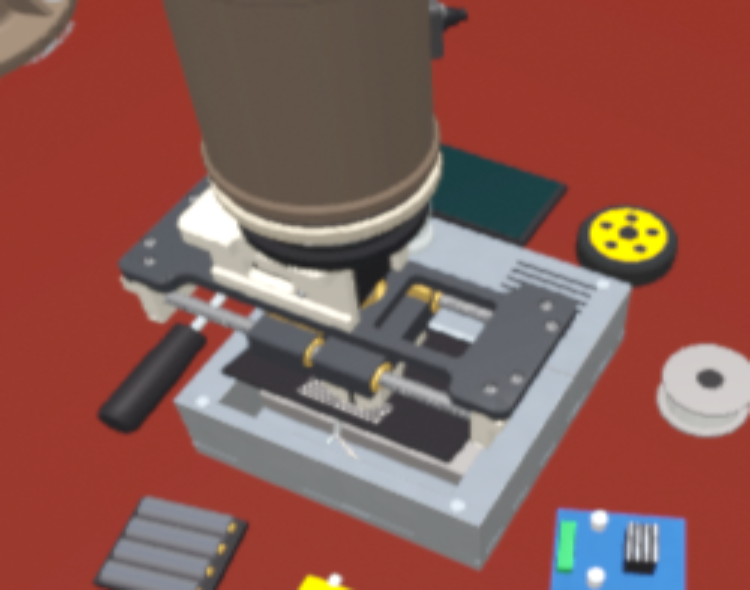

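The cover is part shut under the fingers, with the mark visible near (345,400). Press it home.

Request:
{"api": "carry_out", "payload": {
  "plan": [
    [0.1, -0.3, -0.7, 0, 0],
    [0.1, -0.5, -1.4, 0, 0],
    [0.1, -0.6, -2.0, 0, 0],
    [0.1, -0.7, -2.5, 0, 0],
    [0.1, -0.8, -3.0, 0, 0],
    [0.1, -0.8, -3.3, 0, 0],
    [0.1, -0.8, -3.5, 0, 0],
    [0.1, -0.8, -3.5, 0, 0]
  ]
}}

```text
clock: 14.65
position: [0.5938, -0.1148, 0.1247]
ee_rot: [-1.955, -2.449, 0.016]
force: [-0.9, 2.4, 5.1]
width: 0.005
```

Request:
{"api": "carry_out", "payload": {
  "plan": [
    [0, 0, -0.1, 0, 0],
    [0, 0, -0.2, 0, 0],
    [0, 0, -0.3, 0, 0],
    [0, 0, -0.3, 0, 0]
  ]
}}

```text
clock: 15.05
position: [0.5938, -0.1146, 0.1233]
ee_rot: [-1.955, -2.449, 0.015]
force: [-5.9, 1.6, 18.5]
width: 0.007
```

Request:
{"api": "carry_out", "payload": {
  "plan": [
    [0, 0, 0.4, 0, 0],
    [0, 0, 1, 0, 0],
    [0, 0, 3, 0, 0],
    [0, 0, 7, 0, 0],
    [0, -4, 11, 0, 0],
    [0, -9, 14, 0, 0],
    [0, -14, 15, 0, 0],
    [0, -19, 15, 0, 0],
    [0, -22, 15, 0, 0],
    [0, -22, 15, 0, 0],
    [0, -22, 15, 0, 0],
    [0, -22, 15, 0, 0],
    [0, -22, 15, 0, 0]
  ]
}}

```text
clock: 16.35
position: [0.5943, -0.3327, 0.2733]
ee_rot: [-1.952, -2.451, 0.014]
force: [-0.3, 0.7, -0.3]
width: 0.006
```

Run:
```python
from h import *
a=np.radians(12.33);c,sn=np.cos(a),np.sin(a)
W0=np.load('top.npy')
im,d,W=cloud('top'); save(cv2.resize(im[135:300,260:470],None,fx=3.8,fy=3.6),'top6')
for V in(W0,W):
    q=V[...,:2]-[.573,-.0537];x=q[...,0]*c+q[...,1]*sn;y=-q[...,0]*sn+q[...,1]*c
    print([round(float(np.nanmean(V[...,2][(abs(x)<.055)&(abs(y-Y)<.005)])),4) for Y in(-.078,-.06,-.04,-.02,0)])
print(arm.observe()['force'])
```

```text
[0.0679, 0.0677, 0.0675, 0.0675, 0.0674]
[0.0682, 0.0679, 0.0678, 0.0677, 0.0676]
[ 0.62391978 -0.36661453  1.20176879]
```

View pics/top6.png

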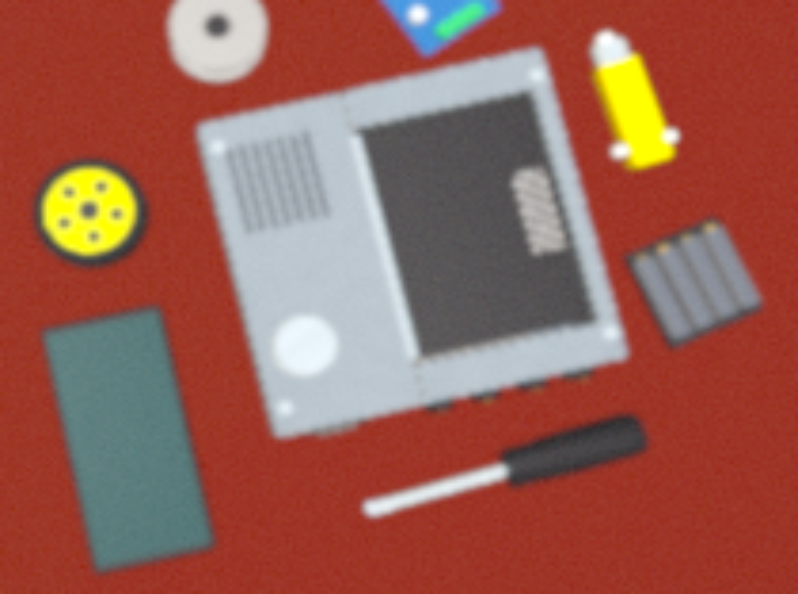

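The cover is flush, with heights matching the start to 0.3 mm, and every part is where it was.

```bash
python3 -c "
from cell import arm
print(arm.sign_off())"
```

```text
the job is handed in; nothing more can be done
None
```

The breaker is reset and the cover is latched shut again; I handed the job in at about 16.4 s of the 54 s allowed.

- **Opening:** I pressed the cover to its stop (15 N) and it popped fully open.
- **Reset:** The tripped breaker was the one nearest the robot. I pressed its button to its firm stop (30 N). Depth images then showed all three buttons at the same height, about 37 mm, within 0.4 mm.
- **Closing:** I pushed the cover round and down from behind and pressed it to its stop (18 N). After release it stayed flush, within 0.3 mm of its starting height.
- **Surroundings:** In the last top view the parts around the box look unmoved from the first picture, and the arm is clear of everything.

No check failed or disagreed. The hand-in gives no verdict, so success is judged from these measurements only.

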